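# Empty a tall tube canister into the tray with a mid-tip regrip

## Task

Empty the tall square metal canister into the lilac tray. It is too tall to tip over in one grip: lean it on the rim at the end of the tray next to it with its foot still on the bench, let go so that it rests there, then take it again in its lower half and raise the foot until its mouth points down into the tray and all four tubes have slid out into it. Then bring it back and stand the empty canister upright on the bench beside the tray, let go, and leave the other things where they are.

Things in the scene. Friction and masses are not known exactly. Their poses are not given: they have to be found in the camera images.
- canister: square aluminium canister with a blue boot round its foot, open on top, 58 x 58 mm, 180 mm high, walls and bottom 4 mm, 0.24 to 0.4 kg; polished inside: tubes slide from 15 degrees below level. Origin at the centre of its underside, z along its axis to the mouth, x, y square to its sides. Stands upright at the left or right end of the tray, turned a little; leaning on bench and rim it holds by friction at 40 to 60 degrees from vertical
- canister_mouth (a point): centre of the canister's open mouth, 180 mm from its foot; z out of the mouth
- lilac_tray: lilac plastic tray standing fast on the bench (it does not slide), 161 mm (x) by 268 mm (y) over its rim, rim top 84 mm above the bench, inside 112 x 218 mm, inner floor 3 mm above the bench. The 10 mm rim stands out 134 mm from the centre at each end. Origin at the centre of its underside, y along its length
- tube_a_mid (a point): glass sample tube with a red cap, 14 mm across the cap and 106 mm long, 12 g; this point is the middle of its length, z along the tube towards the cap. At the start it stands loose inside the canister, 70 mm below its mouth; tubes lying on one another come out from about 35 degrees below level, or with a shake
- tube_b_mid (a point): glass sample tube with a green cap, 14 mm across the cap and 106 mm long, 12 g; this point is the middle of its length, z along the tube towards the cap. At the start it stands loose inside the canister, 70 mm below its mouth; tubes lying on one another come out from about 35 degrees below level, or with a shake
- tube_c_mid (a point): glass sample tube with a red cap, 14 mm across the cap and 106 mm long, 12 g; this point is the middle of its length, z along the tube towards the cap. At the start it stands loose inside the canister, 70 mm below its mouth; tubes lying on one another come out from about 35 degrees below level, or with a shake
- tube_d_mid (a point): glass sample tube with a green cap, 14 mm across the cap and 106 mm long, 12 g; this point is the middle of its length, z along the tube towards the cap. At the start it stands loose inside the canister, 70 mm below its mouth; tubes lying on one another come out from about 35 degrees below level, or with a shake
- infusion_bottle: bystander: glass infusion bottle with a crimp cap, 62 mm across, 136 mm high, standing on the bench beyond the end of the tray that the canister is not at; origin at the centre of its underside
- timer: bystander: round white timer with a red knob, 62 mm across, 34 mm high, behind the tray; origin at the centre of its underside
- label_roll: bystander: roll of white labels, 62 mm across, 25 mm high, behind the tray; origin at the centre of its underside
- slip_lid: bystander: the canister's square aluminium slip lid, 64 x 64 x 43 mm, standing mouth down on the bench at the right, farther back; origin at the centre of its underside
Things that resemble listed ones, but are neither listed nor needed, are in the scene too. What is shaped like the canister but orange, pink or red is not meant.

How it is judged:
By the outcome, as a careful person would: the job done as asked, in the order asked, and still so for the second after the job is handed in, with the robot touching nothing.
It also fails if it takes over 67 s, if anything falls off the work surface, if the arm or the gripper's body presses on something with over 40 N, if the wrist force passes 120 N, or if a joint passes its speed limit or range.

## Robot

A 6-joint arm with a two-finger parallel gripper is mounted at the origin on a cart in front of the work surface, level with it; the furniture and walls round the work are solid. World frame = base frame: x ahead of the robot, y to its left, z up, the work surface at z = 0. Lengths are in mm, angles in rad, forces in N, time in s.
With the tool pointing down it reaches from about 350 to 975 mm from the base axis. Payload 7.1 kg.
Tool frame: the origin (TCP) lies at the very end of the fingers, on their centre line; the grasp point (between the pads) lies 19 mm behind it; z points along the fingers, y is the line along which they close (so a half turn about z gives the same grasp; the last joint's range is limited). The gripper opens to 88 mm and grips with 3 to 60 N. Pads are 20 mm wide; open, the fingers measure 115 mm over their backs; the gripper's body (75 mm by 178 mm) begins 61 mm behind the grasp point.
Start: joints at [1.115, 0.423, 1.63, -0, 1.089, -0.019], TCP at [264.369, 566.316, 222.675] pointing down, gripper open.
Joint ranges: [-3, 3], [-0.9, 2.11], [0.09, 2.58], [-1.31, 4.45], [0.11, 2.69], [-2.54, 2.54]. Speed limits (rad/s): [2.39, 2.39, 3.01, 3.14, 3.14, 3.14].

## Interface

Orientations are given as a rotation vector (axis times angle).
In Python, from workcell import * gives the robot as it stands.
- The arm moves only by the tool step_arm, never from a script. Its argument "deltas" is a list of rows, each a list of 3 entries, a list of its own where there are three numbers: the shift along the tool's x, y, z in units of 300 mm (1.0 is 300 mm), then the turn, a rotation vector about the tool's x, y, z in units of 1.5 rad (1.0 is 1.5 rad), then the gripper command: -1 is shut, 1 is fully open, values between are in proportion. In form: [[[dx, dy, dz], [rx, ry, rz], gripper], ...]. A call has 1 to 20 rows; each row is the pose to reach, as a shift and turn from the pose commanded when the call began, along the tool's axes at that moment; what a row does not reach only later rows make up. A row lasts 1/12 s, in which the tool goes at most 41.7 mm and 7.16 degrees, less where a joint would pass 70% of its speed; a pose out of reach is approached as far as the arm can. A call with a number of a shift or a turn outside -1 to 1 is refused whole. A call with a gripper value outside its range is refused whole. The fingers move at their own pace and stop on an object; the grip force is fixed at half the most. Time passes only in rows, so rows that repeat a pose let the fingers close. It gives the time, the measured TCP pose, the force, the opening and the grip force at its end, in the units of the state.
- get_obs(): the state, without advancing time (a new reading comes with each control period).
- get_image(name): name is "side" or "top"; returns a dict with "pixels" (400x640x3 uint8, red, green, blue), "fx", "fy", "cx", "cy" (pixels), "T" (4x4, takes a point from camera to world coordinates). Camera axes: x right, y down, z forward; pixel columns grow to the right and rows downward; lengths in mm; the calibration is good to about 2 mm. A picture is of the moment at which its call begins. There is no depth.
- close_job(): hands the job in; it is judged then, once.
The state is a dict: "t": time; "qpos": joint angles; "qvel": joint speeds; "joint_torque": joint torques, N m; "ee_pos": TCP position; "orientation": TCP orientation; "ft_force": force on the tool from outside, world axes, zero at the start; "moment": the same for the moment, N m; "width": finger opening in mm; "grasp_force": force on a finger pad.
Only numpy, scipy, OpenCV 4.12 (cv2) and the standard library are available. Lean on these libraries where they do the work, as an engineer would, in place of code of your own. Each camera call takes 0.05 s, during which the arm holds its last target. There are 200 camera calls.

## Working session

There is one attempt and no reset: what is moved stays moved. The work goes in short steps, Python scripts to look and compute and a tool call to move; the robot and the scene stay as the last step left them, time stands still between calls to the robot, and variables do not carry over. Pictures are saved under pics/ and viewed, at most 11 in all, crops included, and the job is handed in when it is done.

Besides the shell and the picture viewer there is one more tool, called after "Request:" by a JSON object that holds its "name" and its "arguments", one argument or row to a line. step_arm: Moves the arm, as the interface text tells. Its arguments: {"type":"object","properties":{"deltas":{"type":"array","items":{"type":"array"}}},"required":["deltas"]}

```bash
mkdir -p pics; ls
python3 - <<'E'
from workcell import *
import cv2,numpy as np
np.set_printoptions(precision=4,suppress=True)
o=get_obs();print(o['ee_pos'],o['orientation'],o['width'])
for n in('top','side'):
    i=get_image(n);cv2.imwrite(f'pics/{n}0.png',i['pixels'][:,:,::-1]);print(n,i['fx'],i['fy'],i['cx'],i['cy']);print(np.array(i['T']))
E
```

```text
pics
[264.1232 565.8268 221.9048] [-0.6806 -3.0666  0.0023] 87.74674570104617
top 427.07783561679577 427.07783561679577 324.4068603480572 198.18044359055713
[[  -0.0006   -0.9855    0.1699  304.0526]
 [  -0.9998    0.0039    0.0191 -101.8594]
 [  -0.0195   -0.1698   -0.9853 1377.2474]
 [   0.        0.        0.        1.    ]]
side 506.72676445834077 506.72676445834077 324.4678336952259 199.9038063366008
[[  -0.9609   -0.161     0.2252  101.6146]
 [  -0.2768    0.5659   -0.7767 1324.7509]
 [  -0.0024   -0.8086   -0.5883 1192.1843]
 [   0.        0.        0.        1.    ]]
```

View pics/top0.png

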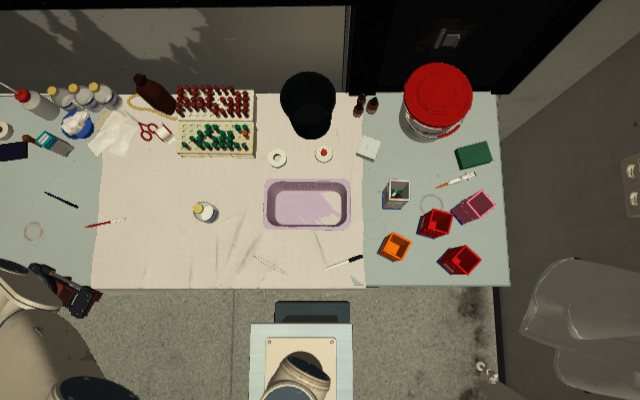

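View pics/side0.png

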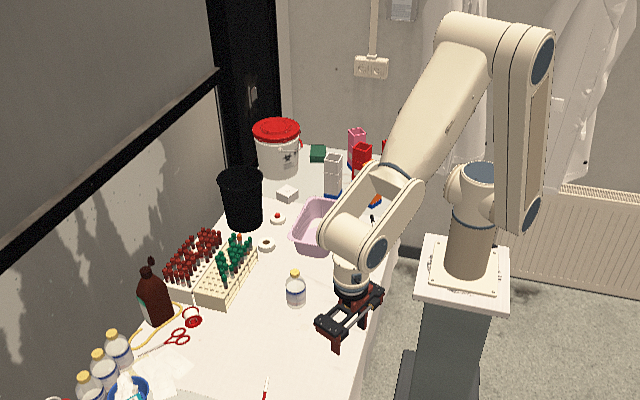

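Candidates in the top view: the grey/silver square canister at (397,193), red ones at (435,222) and (460,260), pink at (474,206), orange at (395,247). The lid at (368,148) is also square and silver, but short. I choose (397,193), at the tray's right end, and check it close up.

Run:
```python
import cv2,numpy as np
t=cv2.imread('pics/top0.png');s=cv2.imread('pics/side0.png')
a=cv2.resize(t[165:245,250:420],None,fx=4.7,fy=4.7,interpolation=cv2.INTER_CUBIC)[:,:799]
b=cv2.resize(s[140:210,285:385],None,fx=3,fy=3,interpolation=cv2.INTER_CUBIC)
c=np.zeros((600,799,3),np.uint8);c[:a.shape[0],:a.shape[1]]=a;c[385:385+b.shape[0],:b.shape[1]]=b
cv2.imwrite('pics/crop0.png',c)
```

```text
(no output)
```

View pics/crop0.png

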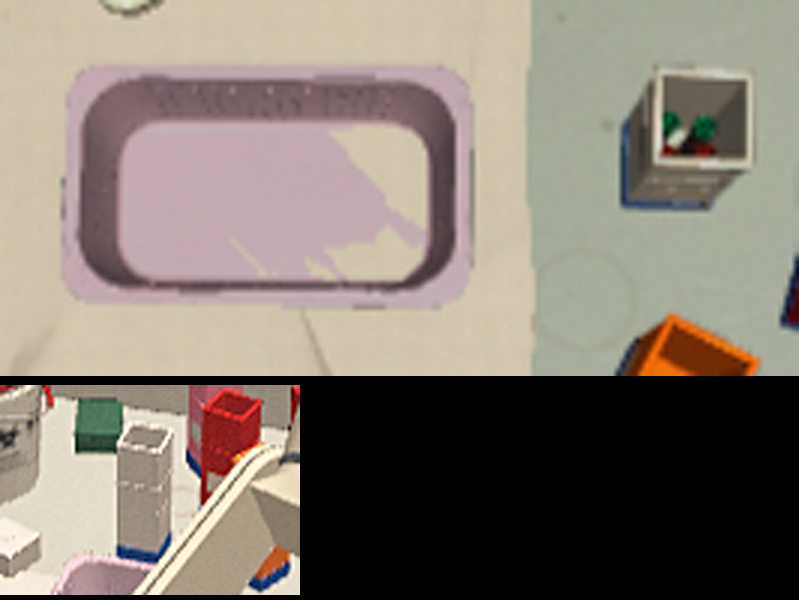

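The crop shows a grey canister with a blue boot and green/red caps inside. Mouth corners are at crop (658,68), (756,70), (752,168), (655,160), boot corners at (621,206) and (712,209). The tray rim spans crop u 63–473, v 65–306.

```bash
cat > h.py <<'E'
import numpy as np
from scipy.spatial.transform import Rotation as R
np.set_printoptions(precision=4,suppress=True)
Tt=np.array([[-.0006,-.9855,.1699,304.0526],[-.9998,.0039,.0191,-101.8594],[-.0195,-.1698,-.9853,1377.2474]])
def top(u,v,z):
    d=Tt[:,:3]@[(u-324.407)/427.078,(v-198.18)/427.078,1]; p=Tt[:,3]; return p+d*(z-p[2])/d[2]
def crop(u,v,z): return top(250+(u+.5)/4.7-.5,165+(v+.5)/4.7-.5,z)
E
python3 - <<'E'
from h import *
P=np.array([crop(*c,180) for c in[(658,68),(756,70),(752,168),(655,160)]]);print(P[:,:2],P.mean(0))
F=np.array([crop(*c,0) for c in[(621,206),(712,209)]]);print(F[:,:2])
F=np.array([crop(*c,84) for c in[(63,185),(473,185),(268,65),(268,306),(66,80),(66,290),(472,80),(472,290)]]);print(F[:,:2])
E
```

```text
[[ 565.1829 -265.0943]
 [ 563.6515 -324.4274]
 [ 503.3055 -319.9329]
 [ 508.4245 -261.7874]] [ 535.1411 -292.8105  180.    ]
[[ 506.9656 -261.5353]
 [ 504.6528 -324.2013]]
[[ 509.7408  112.0406]
 [ 508.752  -155.9207]
 [ 589.3936  -21.6913]
 [ 430.0818  -22.7232]
 [ 579.9175  111.7306]
 [ 440.8043  108.4432]
 [ 578.647  -156.0232]
 [ 440.1063 -154.5298]]
```

Run:
```python
from h import *
for n,u,v,z in [('orange',396,245,180),('orange lo',396,245,100),('red1',436,221,180),('pink',478,204,180),('red2',463,259,180),('bucket',438,95,250),('bin',308,90,250),('lid',369,148,43)]: print(n,top(u,v,z)[:2])
r=R.from_rotvec([-.6806,-3.0666,.0023]).as_matrix();print(r)
# target tool frame: z down, y along -/+ canister x (yaw -3.5deg)
a=np.radians(-3.5)
for s in(1,-1):
    y=s*np.array([np.cos(a),np.sin(a),0]);z=np.array([0,0,-1.]);T=np.c_[np.cross(y,z),y,z]
    print(s,R.from_matrix(r.T@T).as_rotvec(),'x axis',T[:,0])
p=np.array([264.1,565.8,221.9])
print('delta in tool',r.T@(np.array([535,-293,360])-p)/300)
```

```text
orange [ 377.4676 -277.8754]
orange lo [ 382.3732 -289.6368]
red1 [ 444.3071 -391.6678]
pink [ 492.1383 -511.6182]
red2 [ 338.6575 -461.0942]
bucket [ 788.2503 -396.0189]
bin [806.3571 -34.19  ]
lid [ 698.0019 -220.1305]
[[-0.9061  0.423  -0.0007]
 [ 0.423   0.9061 -0.0013]
 [ 0.     -0.0015 -1.    ]]
1 [-0.0014  0.0009  1.1951] x axis [0.061  0.9981 0.    ]
-1 [-0.001  -0.0015 -1.9465] x axis [-0.061  -0.9981 -0.    ]
delta in tool [-2.0292 -2.2126 -0.4571]
```

Request:
{"name": "step_arm", "arguments": {
  "deltas": [
    [[-0.9,-0.98,-0.46],[0,0,0.4],1],
    [[-0.9,-0.98,-0.46],[0,0,0.4],1],
    [[-0.9,-0.98,-0.46],[0,0,0.4],1],
    [[-0.9,-0.98,-0.46],[0,0,0.4],1],
    [[-0.9,-0.98,-0.46],[0,0,0.4],1],
    [[-0.9,-0.98,-0.46],[0,0,0.4],1],
    [[-0.9,-0.98,-0.46],[0,0,0.4],1],
    [[-0.9,-0.98,-0.46],[0,0,0.4],1],
    [[-0.9,-0.98,-0.46],[0,0,0.4],1],
    [[-0.9,-0.98,-0.46],[0,0,0.4],1],
    [[-0.9,-0.98,-0.46],[0,0,0.4],1]
  ]
}}

```text
t: 1.02
ee_pos: [386.3, 181.7, 362.8]
orientation: [1.56, 2.723, 0.002]
ft_force: [1.0, 0.7, 0.1]
width: 87.9
grasp_force: 0.0
```

```bash
cat >> h.py <<'E'
def frame(phi,yaw=0):
    c,s=np.cos(np.radians(phi)),np.sin(np.radians(phi))
    return R.from_euler('z',yaw,degrees=True).as_matrix()@np.array([[0,1,0],[c,0,-s],[-s,0,-c]])
# note columns: x=(0,c,-s), y=(1,0,0), z=(0,-s,-c)
def delta(grasp,phi,yaw=0,back=0,o=None):
    """deltas to put the grasp point (backed off along tool z) at grasp"""
    if o is None:
        from workcell import get_obs; o=get_obs()
    r=R.from_rotvec(o['orientation']).as_matrix();T=frame(phi,yaw)
    p=np.array(grasp)+T[:,2]*(19-back)
    print('TCP',p,'d',r.T@(p-o['ee_pos'])/300,'turn',R.from_matrix(r.T@T).as_rotvec()/1.5)
E
python3 - <<'E'
from h import *
from workcell import get_obs
o=get_obs();print(o['qpos'],o['ee_pos'],o['orientation'])
delta([535,-293,150],0,-3.5,back=210)
delta([535,-293,150],0,-3.5)
E
```

```text
[ 0.4129 -0.0382  1.8759 -0.0018  1.3008 -0.1166] [386.3231 181.6558 362.8316] [1.5604 2.7229 0.0023]
TCP [ 535. -293.  341.] d [-1.6155 -0.3725  0.0751] turn [0.0023 0.0008 0.3941]
TCP [ 535. -293.  131.] d [-1.614  -0.3745  0.7751] turn [0.0023 0.0008 0.3941]
```

Request:
{"name": "step_arm", "arguments": {
  "deltas": [
    [[-0.9,-0.2,0.0],[0,0,0],1],
    [[-0.9,-0.2,0.0],[0,0,0],1],
    [[-0.9,-0.2,0.0],[0,0,0],1],
    [[-0.9,-0.2,0.0],[0,0,0],1],
    [[-0.9,-0.2,0.0],[0,0,0],1],
    [[-0.9,-0.2,0.0],[0,0,0],1],
    [[-0.9,-0.2,0.0],[0,0,0],1]
  ]
}}

```text
t: 1.6
ee_pos: [470.9, -80.0, 360.2]
orientation: [-1.559, -2.728, 0.001]
ft_force: [0.5, 0.2, -0.5]
width: 88.1
grasp_force: 0.0
```

Run:
```python
from h import *
from workcell import get_obs
o=get_obs();print(o['qpos'],o['qvel'],o['ee_pos'],o['orientation'])
delta([535,-293,150],0,-3.5,back=210)
delta([535,-293,150],0,-3.5)
```

```text
[-0.1929  0.0556  1.7868 -0.0005  1.2994 -0.7253] [-0.5688  0.2414 -0.2501  0.0175  0.0205 -0.5476] [470.9469 -80.0226 360.2317] [-1.5586 -2.7276  0.0008]
TCP [ 535. -293.  341.] d [-0.72   -0.1765  0.0643] turn [-0.0003  0.0002  0.3957]
TCP [ 535. -293.  131.] d [-0.7199 -0.1761  0.7643] turn [-0.0003  0.0002  0.3957]
```

Request:
{"name": "step_arm", "arguments": {
  "deltas": [
    [[-0.7,-0.18,0.06],[0,0,0.396],1],
    [[-0.7,-0.18,0.06],[0,0,0.396],1],
    [[-0.7,-0.18,0.06],[0,0,0.396],1],
    [[-0.7,-0.18,0.06],[0,0,0.396],1],
    [[-0.7,-0.18,0.06],[0,0,0.396],1],
    [[-0.7,-0.18,0.06],[0,0,0.396],1],
    [[-0.7,-0.18,0.06],[0,0,0.396],1],
    [[-0.7,-0.18,0.06],[0,0,0.396],1]
  ]
}}

```text
t: 2.27
ee_pos: [530.5, -284.8, 341.7]
orientation: [-2.285, -2.153, 0.0]
ft_force: [-0.5, -0.4, -0.4]
width: 87.6
grasp_force: 0.0
```

Run:
```python
from h import *
from workcell import get_obs
import cv2
from workcell import get_image
i=get_image('top');cv2.imwrite('pics/top1.png',cv2.resize(i['pixels'][120:280,250:490,::-1],None,fx=3.3,fy=3.3,interpolation=cv2.INTER_CUBIC))
o=get_obs();print(o['qpos'],o['qvel'],o['ee_pos'],o['orientation'])
delta([535,-293,150],0,-3.5)
```

```text
[-0.5117  0.2781  1.5583  0.0005  1.3068 -0.4532] [ 0.0152 -0.0204  0.007  -0.0043 -0.0023  0.0029] [ 530.4916 -284.0973  342.1694] [-2.2844 -2.1543 -0.    ]
TCP [ 535. -293.  131.] d [-0.0295  0.0176  0.7038] turn [-0.0008 -0.0007  0.0017]
```

View pics/top1.png

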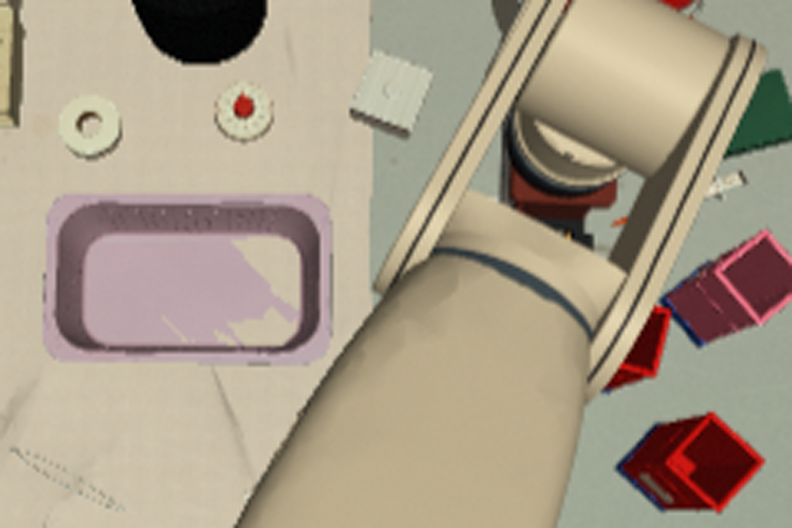

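The arm hides the canister, and the tray and other objects are undisturbed. Descend and grip.

Request:
{"name": "step_arm", "arguments": {
  "deltas": [
    [[-0.03,0.018,0.704],[0,0,0],1],
    [[-0.03,0.018,0.704],[0,0,0],1],
    [[-0.03,0.018,0.704],[0,0,0],1],
    [[-0.03,0.018,0.704],[0,0,0],1],
    [[-0.03,0.018,0.704],[0,0,0],1],
    [[-0.03,0.018,0.704],[0,0,0],1],
    [[-0.03,0.018,0.704],[0,0,0],1],
    [[-0.03,0.018,0.704],[0,0,0],-1],
    [[-0.03,0.018,0.704],[0,0,0],-1],
    [[-0.03,0.018,0.704],[0,0,0],-1],
    [[-0.03,0.018,0.704],[0,0,0],-1],
    [[-0.03,0.018,0.704],[0,0,0],-1],
    [[-0.03,0.018,0.704],[0,0,0],-1]
  ]
}}

```text
t: 3.4
ee_pos: [536.6, -295.3, 133.2]
orientation: [2.285, 2.152, 0.001]
ft_force: [0.6, 1.2, 7.5]
width: 57.8
grasp_force: 29.9
```

Run:
```python
from h import *
from workcell import get_obs
o=get_obs();print(o['qpos'],o['qvel'],o['ee_pos'],o['orientation'],o['ft_force'],o['width'],o['grasp_force'])
Q=np.array([[1.115,.423,1.63],[.4129,-.0382,1.8759],[-.1929,.0556,1.7868],[-.5117,.2781,1.5583],o['qpos'][:3]])
P=np.array([[264.369,566.316,222.675],[386.32,181.66,362.83],[470.95,-80.02,360.23],[530.49,-284.1,342.17],o['ee_pos']])
r=np.hypot(P[:,0],P[:,1]);s2,c2=np.sin(Q[:,1]),np.cos(Q[:,1]);q=Q[:,1]+Q[:,2];s,c=np.sin(q),np.cos(q);z=0*s;one=z+1
A=np.r_[np.c_[one,z,s2,s,c],np.c_[z,one,c2,c,-s]]
x,res,rk,sv=np.linalg.lstsq(A,np.r_[r,P[:,2]],rcond=None);print('a,hT,L2,L3,e',x,A@x-np.r_[r,P[:,2]],sv)
```

```text
[-0.5226  0.5148  1.7196  0.0002  0.9045 -0.4626] [ 0.0009  0.0015 -0.0041  0.0015  0.0039 -0.0019] [ 536.6131 -295.2873  133.1875] [2.2853 2.1519 0.0015] [0.5544 1.2267 7.4816] 57.80830825393824 29.88810271024704
a,hT,L2,L3,e [  0.4718   0.8345 558.9578 483.5027  71.6658] [ 0.0766 -0.2937  0.3862 -0.1158 -0.0533  0.1415 -0.0957 -0.0527  0.0781
 -0.0712] [3.8553 3.1522 0.338  0.2524 0.1502]
```

```bash
cat >> h.py <<'E'
def ik(grasp,phi,yaw=0,Lt=300):
    """approximate joints (deg); j4 listed with unknown sign"""
    T=frame(phi,yaw);t=T[:,2];w=np.array(grasp)+t*(19-Lt)
    q1=np.arctan2(w[1],w[0]);r=np.hypot(w[0],w[1]);z=w[2]-Lt
    L2,L3=559.,np.hypot(483.5,71.7);D=np.hypot(r,z)
    al=np.arctan2(r,z)-np.arccos((L2**2+D*D-L3**2)/(2*L2*D))
    v=np.array([r,z])-L2*np.array([np.sin(al),np.cos(al)])
    be=np.arctan2(v[0],v[1])   # forearm effective dir from vertical
    q23=be-np.arctan2(71.7,483.5)
    e1=np.array([np.cos(q1),np.sin(q1),0]);f=np.sin(q23)*e1+np.array([0,0,np.cos(q23)])
    d=np.cos(q23)*e1-np.array([0,0,np.sin(q23)]);h=np.cross(f,d)
    j5=np.arccos(f@t);j4=np.arctan2(t@h,t@d)
    x=T[:,0];w_=np.cross(f,t)/np.sin(j5);
    j6=np.arctan2(np.cross(w_,T[:,1])@t,w_@T[:,1])
    return np.degrees([q1,al,q23-al,j4,j5,j6])
E
python3 - <<'E'
from h import *
np.set_printoptions(precision=0,suppress=True)
print('ref',ik([536.6,-295.3,152],0,-3.5))
def pt(lean,s,piv=(-264,0),n=29):
    a=np.radians(lean);return piv[0]+s*np.sin(a)-n*np.cos(a),piv[1]+s*np.cos(a)+n*np.sin(a)
for Lt in(250,330,400):
    print('Lt',Lt)
    for l in(0,20,40,52): print(l,ik([536,*pt(l,152)],l,0,Lt))
    y,z=pt(52,55)
    for ph in(-40,-20,0):
        print(' 2nd',ph,ik([536,y,z],ph,0,Lt))
    for ph in(60,75,90): print(' end',ph,ik([520,-164,225],ph,0,Lt))
E
```

```text
ref [-29.  29.  98.   0.  52.  65.]
Lt 250
0 [-29.  29.  99.   0.  52.  61.]
20 [-17.  27. 106. -28.  45.  93.]
40 [ -4.  31. 110. -55.  52. 126.]
52 [  2.  36. 110. -65.  60. 141.]
 2nd -40 [-36.  45.  94.  33.  71.  34.]
 2nd -20 [-31.  39.  99.  21.  54.  45.]
 2nd 0 [-24.  36. 104.   0.  40.  66.]
 end 60 [  4.  27. 111. -66.  71. 135.]
 end 75 [  6.  33. 112. -76.  81. 144.]
 end 90 [  7.  39. 112. -84.  94. 151.]
Lt 330
0 [-29.  29.  99.   0.  52.  61.]
20 [-14.  27. 107. -28.  45.  96.]
40 [  1.  32. 110. -54.  53. 131.]
52 [  9.  40. 110. -62.  62. 145.]
 2nd -40 [-39.  49.  89.  31.  73.  33.]
 2nd -20 [-33.  41.  97.  20.  55.  44.]
 2nd 0 [-24.  36. 104.   0.  40.  66.]
 end 60 [ 11.  31. 111. -63.  73. 141.]
 end 75 [ 15.  40. 110. -70.  84. 151.]
 end 90 [ 16.  49. 109. -75.  96. 158.]
Lt 400
0 [-29.  29.  99.   0.  52.  61.]
20 [-11.  27. 108. -28.  45.  98.]
40 [  6.  34. 110. -52.  54. 134.]
52 [ 14.  43. 108. -58.  64. 148.]
 2nd -40 [-42.  52.  84.  30.  75.  32.]
 2nd -20 [-35.  42.  95.  20.  56.  43.]
 2nd 0 [-24.  36. 104.   0.  40.  66.]
 end 60 [ 18.  36. 109. -59.  75. 146.]
 end 75 [ 21.  46. 107. -64.  86. 155.]
 end 90 [ 23.  57. 103. -69.  97. 162.]
```

```bash
cat >> h.py <<'E'
def rows(path,grip,nd=3):
    """path: list of (TCP pos, R) in world; prints tool-frame rows"""
    from workcell import get_obs; o=get_obs()
    r=R.from_rotvec(o['orientation']).as_matrix();out=[]
    for p,T in path:
        d=r.T@(p-o['ee_pos'])/300;w=R.from_matrix(r.T@T).as_rotvec()/1.5
        out.append([[round(float(v),nd) for v in d],[round(float(v),nd) for v in w],grip])
    print(out)
E
python3 - <<'E'
from h import *
from workcell import get_obs
o=get_obs();p0=o['ee_pos'];R0=R.from_rotvec(o['orientation']).as_matrix()
piv=np.array([536,-263.9,0]);cen=np.array([536,-292.9,0])
path=[]
for k in range(1,17):
    a=51.5*k/16;y=3.5*min(1,k/8)
    Y=R.from_euler('z',y,degrees=True).as_matrix();X=R.from_euler('x',-a,degrees=True).as_matrix()
    p=cen+Y@(p0-cen);p=piv+X@(p-piv)+[0,0,1.5*min(1,k/3)]
    path.append((p,X@Y@R0))
rows(path,-1)
E
```

```text
[[[0.025, -0.001, -0.007], [-0.002, -0.037, -0.005], -1], [[0.05, -0.003, -0.012], [-0.004, -0.075, -0.01], -1], [[0.076, -0.004, -0.016], [-0.005, -0.112, -0.016], -1], [[0.101, -0.006, -0.017], [-0.007, -0.15, -0.021], -1], [[0.127, -0.007, -0.017], [-0.008, -0.187, -0.026], -1], [[0.153, -0.009, -0.015], [-0.008, -0.224, -0.031], -1], [[0.178, -0.01, -0.011], [-0.009, -0.262, -0.036], -1], [[0.203, -0.012, -0.007], [-0.009, -0.299, -0.041], -1], [[0.228, -0.013, -0.0], [-0.01, -0.337, -0.041], -1], [[0.252, -0.015, 0.007], [-0.011, -0.374, -0.041], -1], [[0.276, -0.016, 0.016], [-0.012, -0.412, -0.04], -1], [[0.3, -0.018, 0.027], [-0.013, -0.449, -0.04], -1], [[0.322, -0.019, 0.038], [-0.014, -0.487, -0.04], -1], [[0.345, -0.02, 0.051], [-0.016, -0.524, -0.04], -1], [[0.366, -0.022, 0.065], [-0.017, -0.562, -0.04], -1], [[0.386, -0.023, 0.08], [-0.018, -0.599, -0.039], -1]]
```

Request:
{"name": "step_arm", "arguments": {
  "deltas": [
    [[0.025,-0.001,-0.007],[-0.002,-0.037,-0.005],-1],
    [[0.05,-0.003,-0.012],[-0.004,-0.075,-0.01],-1],
    [[0.076,-0.004,-0.016],[-0.005,-0.112,-0.016],-1],
    [[0.101,-0.006,-0.017],[-0.007,-0.15,-0.021],-1],
    [[0.127,-0.007,-0.017],[-0.008,-0.187,-0.026],-1],
    [[0.153,-0.009,-0.015],[-0.008,-0.224,-0.031],-1],
    [[0.178,-0.01,-0.011],[-0.009,-0.262,-0.036],-1],
    [[0.203,-0.012,-0.007],[-0.009,-0.299,-0.041],-1],
    [[0.228,-0.013,0.0],[-0.01,-0.337,-0.041],-1],
    [[0.252,-0.015,0.007],[-0.011,-0.374,-0.041],-1],
    [[0.276,-0.016,0.016],[-0.012,-0.412,-0.04],-1],
    [[0.3,-0.018,0.027],[-0.013,-0.449,-0.04],-1],
    [[0.322,-0.019,0.038],[-0.014,-0.487,-0.04],-1],
    [[0.345,-0.02,0.051],[-0.016,-0.524,-0.04],-1],
    [[0.366,-0.022,0.065],[-0.017,-0.562,-0.04],-1],
    [[0.386,-0.023,0.08],[-0.018,-0.599,-0.039],-1],
    [[0.386,-0.023,0.08],[-0.018,-0.599,-0.039],-1],
    [[0.386,-0.023,0.08],[-0.018,-0.599,-0.039],-1]
  ]
}}

```text
t: 4.9
ee_pos: [536.2, -178.0, 107.6]
orientation: [1.679, 1.687, -0.814]
ft_force: [-0.0, 3.5, 4.4]
width: 57.5
grasp_force: 30.0
```

Run:
```python
from h import *
from workcell import *
import cv2
i=get_image('side');cv2.imwrite('pics/side1.png',cv2.resize(i['pixels'][120:280,230:450,::-1],None,fx=3.5,fy=3.5,interpolation=cv2.INTER_CUBIC))
o=get_obs();print(np.degrees(o['qpos']),o['ee_pos'],R.from_rotvec(o['orientation']).as_matrix(),o['ft_force'],o['moment'],o['width'])
for L in(250,300,350,400):print(ik(o['ee_pos']-19*R.from_rotvec(o['orientation']).as_matrix()[:,2],51.5,0,L))
```

```text
[  5.5725  38.4357 109.8179 -63.3967  60.6609  52.9998] [ 536.1511 -178.2287  107.7309] [[-0.0027  1.      0.0019]
 [ 0.6221  0.0031 -0.783 ]
 [-0.783  -0.0009 -0.6221]] [-1.3235  3.471   3.8867] [ 0.0951  0.2706 -0.1031] 57.892369950597015
[  1.8621  35.6284 110.3925 -64.7441  59.8674 139.7687]
[  6.0225  37.7636 110.0642 -62.7428  61.1049 142.7839]
[ 10.1201  40.0324 109.2889 -60.5     62.2752 145.4287]
[ 14.1159  42.4019 108.0759 -58.0775  63.4077 147.6958]
```

View pics/side1.png

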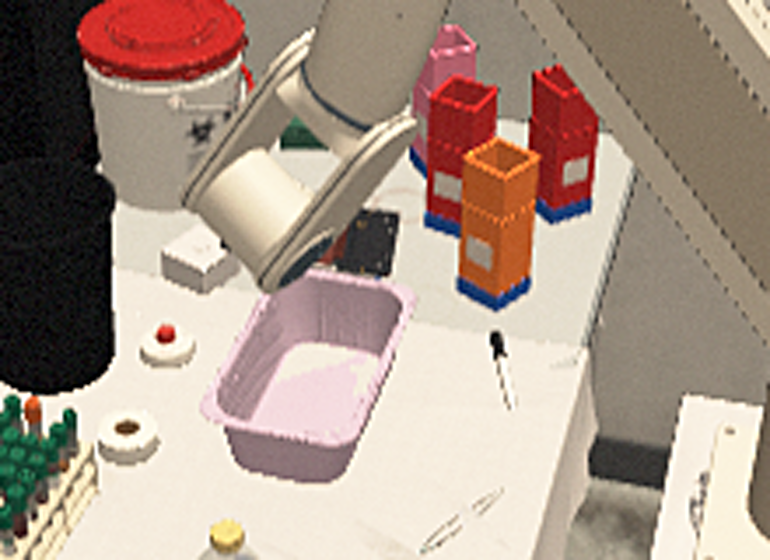

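The tray, bystanders and decoys are undisturbed. The gripper hides the canister at the rim end (crop ~(340,250)). I'll seat it, open and back off along the tool axis.

Request:
{"name": "step_arm", "arguments": {
  "deltas": [
    [[0.004,0,0.003],[0,-0.006,0],-1],
    [[0.004,0,0.003],[0,-0.006,0],-1],
    [[0.004,0,0.003],[0,-0.006,0],0.6],
    [[0.004,0,0.003],[0,-0.006,0],1],
    [[0.004,0,0.003],[0,-0.006,0],1],
    [[0.004,0,0.003],[0,-0.006,0],1],
    [[0.004,0,0.003],[0,-0.006,0],1],
    [[0.004,0,-0.05],[0,-0.006,0],1],
    [[0.004,0,-0.15],[0,-0.006,0],1],
    [[0.004,0,-0.25],[0,-0.006,0],1],
    [[0.004,0,-0.37],[0,-0.006,0],1],
    [[0.004,0,-0.5],[0,-0.006,0],1],
    [[0.004,0,-0.5],[0,-0.006,0],1],
    [[0.004,0,-0.5],[0,-0.006,0],1]
  ]
}}

```text
t: 6.12
ee_pos: [536.6, -59.4, 200.9]
orientation: [1.675, 1.681, -0.814]
ft_force: [0.4, -0.1, 0.3]
width: 87.8
grasp_force: 0.0
```

Run:
```python
from h import *
from workcell import *
o=get_obs();print(np.degrees(o['qpos']),o['ee_pos'],o['ft_force'],o['width'])
def pt(lean,s,piv=(-264,0),n=29):
    a=np.radians(lean);return piv[0]+s*np.sin(a)-n*np.cos(a),piv[1]+s*np.cos(a)+n*np.sin(a)
y,z=pt(52,55);print(y,z)
delta([536,y,z],-25,0,back=150)
delta([536,y-30,z+190],10,0)
for ph,b in((-25,0),(-25,150),(10,150)):print(ik(np.array([536,y,z])-b*frame(ph)[:,2],ph,0,297))
```

```text
[ 17.818   30.7331 105.6879 -51.5723  73.5263  46.8532] [536.6312 -59.3562 200.8866] [ 0.3666 -0.1275  0.2885] 87.84582775408337
-238.5135913360744 56.71369299750614
TCP [ 536.     -293.8766  175.44  ] d [-0.415  -0.0059  0.6679] turn [0.0022 0.8954 0.0029]
TCP [ 536.     -271.8129  228.0023] d [-0.5076 -0.0052  0.502 ] turn [0.0028 0.4882 0.002 ]
[-33.5914  41.6397  96.1083  24.2236  59.0944  40.7525]
[-38.0415  33.6019  88.5458  20.1734  74.8261  43.7016]
[-17.0313  21.778  103.5188 -12.1014  52.3711  80.1794]
```

Run:
```python
from h import *
rows([(np.array([536,-130,290.]),frame(25)),(np.array([536,-310,230.]),frame(-25))],1)
```

```text
[[[-0.379, -0.003, 0.002], [0.003, 0.314, 0.002], 1], [[-0.591, -0.006, 0.598], [0.002, 0.895, 0.003], 1]]
```

Request:
{"name": "step_arm", "arguments": {
  "deltas": [
    [[-0.38,-0.003,0.002],[0.003,0.314,0.002],1],
    [[-0.38,-0.003,0.002],[0.003,0.314,0.002],1],
    [[-0.38,-0.003,0.002],[0.003,0.314,0.002],1],
    [[-0.38,-0.003,0.002],[0.003,0.314,0.002],1],
    [[-0.59,-0.006,0.6],[0.002,0.895,0.003],1],
    [[-0.59,-0.006,0.6],[0.002,0.895,0.003],1],
    [[-0.59,-0.006,0.6],[0.002,0.895,0.003],1],
    [[-0.59,-0.006,0.6],[0.002,0.895,0.003],1],
    [[-0.59,-0.006,0.6],[0.002,0.895,0.003],1],
    [[-0.59,-0.006,0.6],[0.002,0.895,0.003],1],
    [[-0.59,-0.006,0.6],[0.002,0.895,0.003],1],
    [[-0.59,-0.006,0.6],[0.002,0.895,0.003],1],
    [[-0.59,-0.006,0.6],[0.002,0.895,0.003],1]
  ]
}}

```text
t: 7.2
ee_pos: [532.2, -313.7, 225.5]
orientation: [-1.987, -1.969, -0.432]
ft_force: [-0.1, 0.6, -0.4]
width: 87.6
grasp_force: 0.0
```

Run:
```python
from h import *
from workcell import *
import cv2
i=get_image('side');a=cv2.resize(i['pixels'][130:230,270:400,::-1],None,fx=5.8,fy=5.8,interpolation=cv2.INTER_CUBIC)
cv2.imwrite('pics/s2.png',a)
i=get_image('top');b=cv2.resize(i['pixels'][165:245,320:420,::-1],None,fx=6,fy=6,interpolation=cv2.INTER_CUBIC)
cv2.imwrite('pics/t2.png',b)
o=get_obs();print(np.degrees(o['qpos']),o['ee_pos'],o['ft_force'],o['width'])
```

```text
[-40.5262  31.343   85.0165  18.7228  80.9956 -46.0729] [ 533.5127 -311.2797  227.5411] [-0.5477  0.592   0.4276] 87.8011750611256
```

View pics/s2.png

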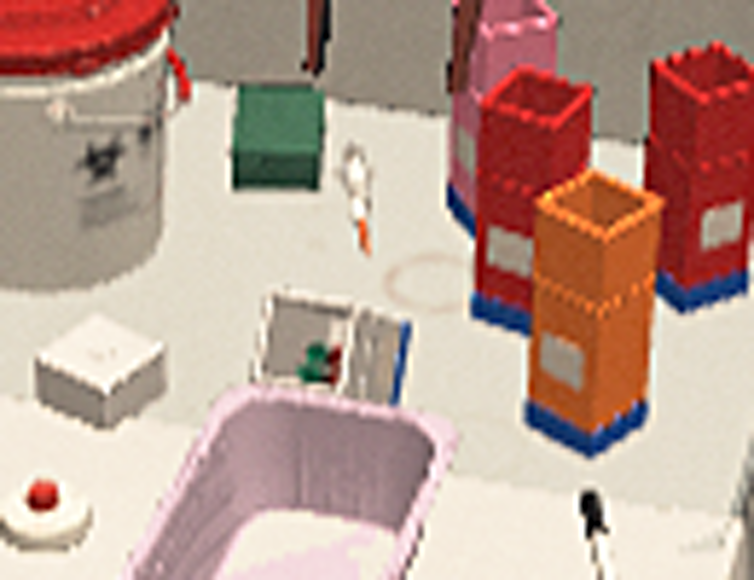

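View pics/t2.png

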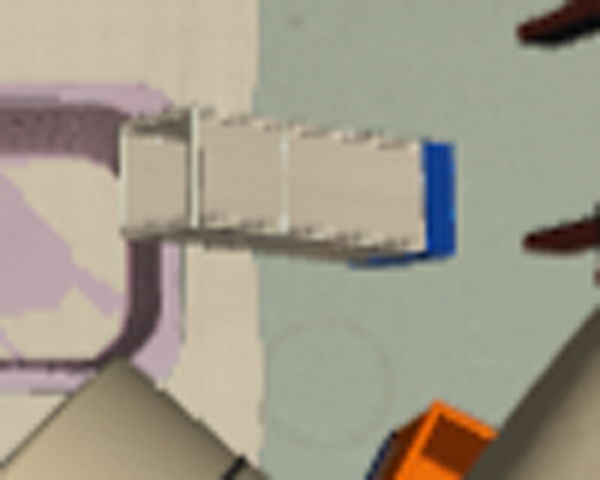

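The canister leans on the rim: mouth over the tray in the top crop at (120–195,105–235), blue boot at (440,200). Caps are visible inside.

Run:
```python
from h import *
def c(u,v,z):return top(320+(u+.5)/6-.5,165+(v+.5)/6-.5,z)[:2]
print('boot',c(455,144,46),c(455,256,46),'mouth top',c(195,106,157),c(195,232,157),'mouth low',c(122,125,111),c(125,236,111))
delta([536,-238.5,56.7],-25,0,back=0)
```

```text
boot [ 563.5421 -300.8895] [ 503.8049 -299.1719] mouth top [ 561.2655 -158.9193] [ 499.2788 -158.2006] mouth low [ 561.3598 -124.2236] [ 504.7432 -125.3399]
TCP [ 536.     -230.4703   39.4802] d [-0.0186  0.0105  0.682 ] turn [-0.0021  0.0021 -0.0034]
```

Request:
{"name": "step_arm", "arguments": {
  "deltas": [
    [[-0.024,-0.008,0.12],[0,0,0],1],
    [[-0.024,-0.008,0.24],[0,0,0],1],
    [[-0.024,-0.008,0.36],[0,0,0],1],
    [[-0.024,-0.008,0.48],[0,0,0],1],
    [[-0.024,-0.008,0.58],[0,0,0],1],
    [[-0.024,-0.008,0.65],[0,0,0],1],
    [[-0.024,-0.008,0.685],[0,0,0],1],
    [[-0.024,-0.008,0.685],[0,0,0],1],
    [[-0.024,-0.008,0.685],[0,0,0],-1],
    [[-0.024,-0.008,0.685],[0,0,0],-1],
    [[-0.024,-0.008,0.685],[0,0,0],-1],
    [[-0.024,-0.008,0.685],[0,0,0],-1],
    [[-0.024,-0.008,0.685],[0,0,0],-1],
    [[-0.024,-0.008,0.685],[0,0,0],-1]
  ]
}}

```text
t: 8.47
ee_pos: [533.0, -232.8, 40.4]
orientation: [-1.986, -1.979, -0.437]
ft_force: [3.1, -1.9, 5.8]
width: 57.9
grasp_force: 30.0
```

```bash
cat > pour.py <<'E'
from h import *
from workcell import *
def Tc(M,lean,x):  # canister mouth frame as 4x4 
    T=np.eye(4);T[:3,:3]=R.from_euler('x',-lean,degrees=True).as_matrix();T[:3,3]=[x,*M];return T
C0=Tc((-140.1,133.7),52,533)
E
python3 - <<'E'
from pour import *
o=get_obs();G=np.eye(4);G[:3,:3]=R.from_rotvec(o['orientation']).as_matrix();G[:3,3]=o['ee_pos']
rel=np.linalg.inv(C0)@G;np.save('rel.npy',rel);np.save('G0.npy',G)
path=[]
for k in range(1,20):
    if k<=4: M=np.array([-140.1,133.7])+k/4*np.array([5,16]);l=52+6*k/4;x=533
    else:
        f=(k-4)/15;M=np.array([-135.,150])+f*np.array([40,-25]);l=58+84*f;x=533-18*f
    T=Tc(M,l,x)@rel;path.append((T[:3,3],T[:3,:3]))
    if k%5==4:print(ik(T[:3,3]-19*T[:3,2],l-77,0,297))
rows(path,-1)
E
```

```text
[-32.0532  37.3696  97.8712  19.2886  56.6518  45.5958]
[-21.1815  27.7612 105.2304 -12.0398  44.37    77.2471]
[ -6.0762  24.9878 110.5094 -49.3204  52.1024 117.9592]
[  8.929   31.3641 112.0864 -67.8381  75.1828 142.5162]
[[[0.006, 0.0, -0.021], [-0.0, -0.017, -0.0], -1], [[0.011, 0.0, -0.042], [-0.0, -0.035, -0.0], -1], [[0.017, 0.0, -0.064], [-0.0, -0.052, -0.0], -1], [[0.024, 0.0, -0.085], [-0.0, -0.07, -0.0], -1], [[0.022, -0.004, -0.119], [-0.0, -0.135, -0.0], -1], [[0.023, -0.008, -0.153], [-0.001, -0.2, -0.0], -1], [[0.028, -0.012, -0.187], [-0.001, -0.265, -0.0], -1], [[0.038, -0.016, -0.221], [-0.001, -0.33, -0.001], -1], [[0.052, -0.02, -0.254], [-0.001, -0.396, -0.001], -1], [[0.07, -0.024, -0.287], [-0.001, -0.461, -0.001], -1], [[0.091, -0.028, -0.318], [-0.002, -0.526, -0.001], -1], [[0.117, -0.032, -0.347], [-0.002, -0.591, -0.001], -1], [[0.146, -0.036, -0.374], [-0.002, -0.656, -0.001], -1], [[0.179, -0.04, -0.399], [-0.002, -0.721, -0.001], -1], [[0.214, -0.044, -0.42], [-0.003, -0.787, -0.001], -1], [[0.253, -0.048, -0.439], [-0.003, -0.852, -0.002], -1], [[0.294, -0.052, -0.455], [-0.003, -0.917, -0.002], -1], [[0.337, -0.056, -0.466], [-0.003, -0.982, -0.002], -1], [[0.382, -0.06, -0.475], [-0.003, -1.047, -0.002], -1]]
```

Request:
{"name": "step_arm", "arguments": {
  "deltas": [
    [[0.006,0,-0.021],[0,-0.017,0],-1],
    [[0.011,0,-0.042],[0,-0.035,0],-1],
    [[0.017,0,-0.064],[0,-0.052,0],-1],
    [[0.024,0,-0.085],[0,-0.07,0],-1],
    [[0.022,-0.004,-0.119],[0,-0.135,0],-1],
    [[0.023,-0.008,-0.153],[0,-0.2,0],-1],
    [[0.028,-0.012,-0.187],[0,-0.265,0],-1],
    [[0.038,-0.016,-0.221],[0,-0.33,0],-1],
    [[0.052,-0.02,-0.254],[0,-0.396,0],-1],
    [[0.07,-0.024,-0.287],[0,-0.461,0],-1],
    [[0.091,-0.028,-0.318],[0,-0.526,0],-1],
    [[0.117,-0.032,-0.347],[0,-0.591,0],-1],
    [[0.146,-0.036,-0.374],[0,-0.656,0],-1],
    [[0.179,-0.04,-0.399],[0,-0.721,0],-1],
    [[0.214,-0.044,-0.42],[0,-0.787,0],-1],
    [[0.253,-0.048,-0.439],[0,-0.852,0],-1],
    [[0.294,-0.052,-0.455],[0,-0.917,0],-1],
    [[0.337,-0.056,-0.466],[0,-0.982,0],-1],
    [[0.337,-0.056,-0.466],[0,-0.982,0],-1]
  ]
}}

```text
t: 10.05
ee_pos: [515.4, -195.5, 208.1]
orientation: [1.585, 1.591, -0.912]
ft_force: [-0.9, 0.5, -4.0]
width: 58.0
grasp_force: 30.0
```

Run:
```python
from pour import *
import cv2
i=get_image('top');b=cv2.resize(i['pixels'][160:250,240:420,::-1],None,fx=4.2,fy=4.2,interpolation=cv2.INTER_CUBIC)
i=get_image('side');a=cv2.resize(i['pixels'][160:255,265:400,::-1],None,fx=2.2,fy=2.2,interpolation=cv2.INTER_CUBIC)
c=np.zeros((b.shape[0]+a.shape[0],b.shape[1],3),np.uint8);c[:b.shape[0]]=b;c[b.shape[0]:,:a.shape[1]]=a
cv2.imwrite('pics/p3.png',c)
o=get_obs();print(np.degrees(o['qpos']),o['qvel'],o['ee_pos'],o['ft_force'],o['width'])
G=np.eye(4);G[:3,:3]=R.from_rotvec(o['orientation']).as_matrix();G[:3,3]=o['ee_pos']
C=G@np.linalg.inv(np.load('rel.npy'));print(C)
```

```text
[  6.3099  30.5237 111.8725 -65.6444  69.7859  49.545 ] [-0.0387 -0.0158 -0.0101  0.0014 -0.0053 -0.0102] [ 515.6424 -197.3361  208.129 ] [-0.3559  0.1323 -4.1156] 57.930308526719365
[[  1.      -0.0043  -0.0051 515.0532]
 [  0.0004  -0.7209   0.693  -95.0454]
 [ -0.0066  -0.693   -0.7209 125.4085]
 [  0.       0.       0.       1.    ]]
```

View pics/p3.png

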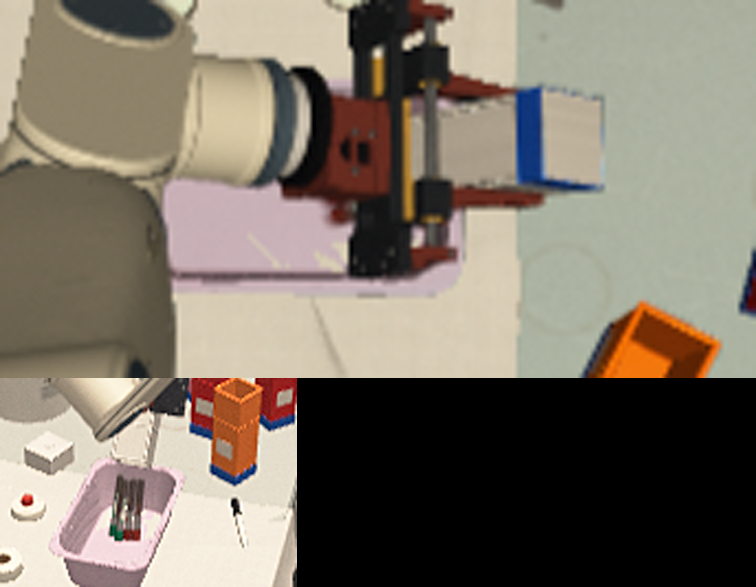

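The tubes appear to lie in the tray (side inset ~(115–140,475–540)). I'll lift the mouth with a small shake, then check closely.

Request:
{"name": "step_arm", "arguments": {
  "deltas": [
    [[-0.03,0,-0.02],[0,-0.04,0],-1],
    [[-0.06,0,-0.04],[0,-0.04,0],-1],
    [[-0.1,0,-0.06],[0,-0.04,0],-1],
    [[-0.07,0,-0.04],[0,-0.04,0],-1],
    [[-0.12,0,-0.065],[0,-0.04,0],-1],
    [[-0.12,0,-0.065],[0,-0.04,0],-1],
    [[-0.12,0,-0.065],[0,-0.04,0],-1]
  ]
}}

```text
t: 10.73
ee_pos: [515.6, -200.7, 249.6]
orientation: [1.553, 1.548, -0.948]
ft_force: [-0.9, 0.6, -3.9]
width: 57.9
grasp_force: 30.0
```

Run:
```python
from pour import *
import cv2
i=get_image('side');a=cv2.resize(i['pixels'][150:255,265:385,::-1],None,fx=5.6,fy=5.6,interpolation=cv2.INTER_CUBIC)
cv2.imwrite('pics/p4.png',a)
o=get_obs();print(np.degrees(o['qpos']),o['ee_pos'],o['ft_force'],o['width'])
```

```text
[  6.9497  28.0785 111.3197 -66.6131  74.0811  47.7202] [ 515.3506 -200.5232  249.2242] [-0.5907 -0.9986 -3.5296] 58.02806252928222
```

View pics/p4.png

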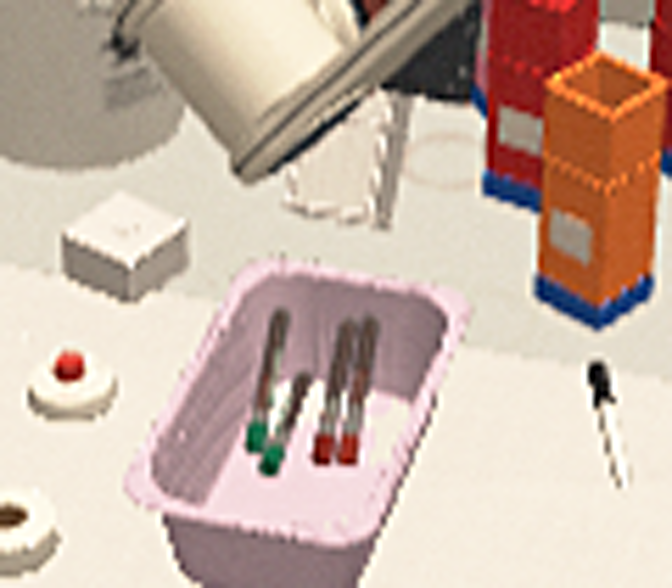

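All four tubes (two green at (255,435), (270,460), two red at (322,450), (347,450)) lie in the tray and the canister is clear above. Reverse the path back to the lean.

Run:
```python
from pour import *
rel=np.load('rel.npy')
o=get_obs();G=np.eye(4);G[:3,:3]=R.from_rotvec(o['orientation']).as_matrix();G[:3,3]=o['ee_pos']
C=G@np.linalg.inv(rel);l0=np.degrees(np.arctan2(C[1,2],C[2,2]));print(C[:3,3],l0)
path=[];n=14
for k in range(1,n+1):
    f=k/n;M=(1-f)*C[1:3,3]+f*np.array([-135.,152]);T=Tc(M,l0+(58-l0)*f,C[0,3]+(533-C[0,3])*f)@rel
    path.append((T[:3,3],T[:3,:3]))
rows(path,-1)
```

```text
[ 515.2286 -103.4482  160.4387] 139.61431127619937
[[[0.016, 0.004, 0.049], [-0.004, 0.068, 0.002], -1], [[0.036, 0.008, 0.095], [-0.003, 0.136, 0.002], -1], [[0.06, 0.013, 0.139], [-0.003, 0.204, 0.002], -1], [[0.087, 0.017, 0.181], [-0.003, 0.271, 0.002], -1], [[0.118, 0.022, 0.219], [-0.003, 0.339, 0.002], -1], [[0.152, 0.026, 0.254], [-0.003, 0.407, 0.002], -1], [[0.188, 0.03, 0.285], [-0.003, 0.475, 0.002], -1], [[0.227, 0.035, 0.312], [-0.003, 0.543, 0.001], -1], [[0.267, 0.039, 0.335], [-0.002, 0.61, 0.001], -1], [[0.309, 0.043, 0.353], [-0.002, 0.678, 0.001], -1], [[0.351, 0.047, 0.367], [-0.002, 0.746, 0.001], -1], [[0.394, 0.052, 0.377], [-0.002, 0.814, 0.001], -1], [[0.437, 0.056, 0.382], [-0.002, 0.882, 0.001], -1], [[0.479, 0.06, 0.382], [-0.001, 0.95, 0.001], -1]]
```

Request:
{"name": "step_arm", "arguments": {
  "deltas": [
    [[0.016,0.004,0.049],[-0.003,0.068,0.002],-1],
    [[0.036,0.008,0.095],[-0.003,0.136,0.002],-1],
    [[0.06,0.013,0.139],[-0.003,0.204,0.002],-1],
    [[0.087,0.017,0.181],[-0.003,0.271,0.002],-1],
    [[0.118,0.022,0.219],[-0.003,0.339,0.002],-1],
    [[0.152,0.026,0.254],[-0.003,0.407,0.002],-1],
    [[0.188,0.03,0.285],[-0.003,0.475,0.002],-1],
    [[0.227,0.035,0.312],[-0.003,0.543,0.001],-1],
    [[0.267,0.039,0.335],[-0.002,0.61,0.001],-1],
    [[0.309,0.043,0.353],[-0.002,0.678,0.001],-1],
    [[0.351,0.047,0.367],[-0.002,0.746,0.001],-1],
    [[0.394,0.052,0.377],[-0.002,0.814,0.001],-1],
    [[0.437,0.056,0.382],[-0.002,0.882,0.001],-1],
    [[0.479,0.06,0.382],[-0.001,0.95,0.001],-1],
    [[0.479,0.06,0.382],[-0.001,0.95,0.001],-1],
    [[0.479,0.06,0.382],[-0.001,0.95,0.001],-1]
  ]
}}

```text
t: 12.12
ee_pos: [531.5, -237.7, 67.5]
orientation: [-2.05, -2.038, -0.332]
ft_force: [-0.3, 0.5, -3.5]
width: 58.5
grasp_force: 30.0
```

Run:
```python
from pour import *
rel=np.load('rel.npy');path=[]
for k in range(1,6):
    f=k/5;T=Tc(np.array([-135,152])*(1-f)+f*np.array([-140.1,134.2]),58-6*f,533)@rel;path.append((T[:3,3],T[:3,:3]))
rows(path,-1)
o=get_obs();print(o['ee_pos'],o['ft_force'],o['qvel'])
```

```text
[[[0.0, 0.005, 0.015], [-0.003, 0.016, -0.002], -1], [[-0.003, 0.005, 0.034], [-0.003, 0.03, -0.002], -1], [[-0.007, 0.005, 0.052], [-0.003, 0.044, -0.002], -1], [[-0.01, 0.005, 0.071], [-0.003, 0.058, -0.002], -1], [[-0.013, 0.005, 0.089], [-0.003, 0.072, -0.002], -1]]
[ 531.4567 -237.7367   67.5307] [-0.3211  0.5179 -3.4602] [ 0.031  -0.0453  0.0089 -0.0107 -0.0068  0.0105]
```

Request:
{"name": "step_arm", "arguments": {
  "deltas": [
    [[0,0.005,0.015],[0,0.016,0],-1],
    [[-0.003,0.005,0.034],[-0.002,0.03,0],-1],
    [[-0.007,0.005,0.052],[-0.002,0.044,0],-1],
    [[-0.01,0.005,0.071],[-0.002,0.058,0],-1],
    [[-0.013,0.005,0.089],[-0.002,0.072,0],-1],
    [[-0.013,0.005,0.089],[-0.002,0.072,0],-1],
    [[-0.013,0.005,0.089],[-0.002,0.072,0],-1]
  ]
}}

```text
t: 12.7
ee_pos: [534.1, -231.9, 42.2]
orientation: [-1.986, -1.977, -0.44]
ft_force: [-0.8, 0.0, -3.5]
width: 57.7
grasp_force: 30.0
```

Run:
```python
from pour import *
o=get_obs();print(o['ee_pos'],o['ft_force'],o['moment'])
G=np.eye(4);G[:3,:3]=R.from_rotvec(o['orientation']).as_matrix();G[:3,3]=o['ee_pos']
C=G@np.linalg.inv(np.load('rel.npy'));print(C[:3,3],np.degrees(np.arctan2(C[1,2],C[2,2])))
```

```text
[ 534.0912 -231.8837   42.2205] [-0.7995  0.0484 -3.4597] [-0.6017  0.0489 -0.0805]
[ 534.131  -139.376   135.7553] 51.851916961964974
```

Request:
{"name": "step_arm", "arguments": {
  "deltas": [
    [[-0.002,0,0.004],[0,0,0],-1],
    [[-0.003,0,0.006],[0,0,0],-1],
    [[-0.003,0,0.006],[0,0,0],-1],
    [[-0.003,0,0.006],[0,0,0],0.6],
    [[-0.003,0,0.006],[0,0,0],1],
    [[-0.003,0,0.006],[0,0,0],1],
    [[-0.003,0,0.006],[0,0,0],1],
    [[-0.003,0,0.006],[0,0,0],1],
    [[-0.003,0,-0.05],[0,0,0],1],
    [[-0.003,0,-0.15],[0,0,0],1],
    [[-0.003,0,-0.27],[0,0,0],1],
    [[-0.003,0,-0.4],[0,0,0],1],
    [[-0.003,0,-0.53],[0,0,0],1],
    [[-0.003,0,-0.65],[0,0,0],1],
    [[-0.003,0,-0.65],[0,0,0],1],
    [[-0.003,0,-0.65],[0,0,0],1]
  ]
}}

```text
t: 14.03
ee_pos: [534.5, -316.3, 221.5]
orientation: [-1.989, -1.981, -0.442]
ft_force: [-0.5, 0.1, -0.3]
width: 87.9
grasp_force: 0.0
```

Run:
```python
from pour import *
import cv2
i=get_image('top');cv2.imwrite('pics/p5.png',cv2.resize(i['pixels'][165:245,250:420,::-1],None,fx=4.7,fy=4.7,interpolation=cv2.INTER_CUBIC)[:,:799])
o=get_obs();print(o['ee_pos'],o['ft_force'])
# pose for top grip: s=152 on leaning canister, phi 52, back 150
g=np.array([533,-264+152*np.sin(np.radians(52))-29*np.cos(np.radians(52)),152*np.cos(np.radians(52))+29*np.sin(np.radians(52))])
T=frame(52);a=g+T[:,2]*(19-150);print(g)
rows([(np.array([533,-150,295.]),frame(20)),(a,T)],1)
```

```text
[ 533.5749 -314.9721  219.5868] [-0.5238  0.5569  0.0268]
[ 533.     -162.0765  116.4329]
[[[0.605, -0.004, 0.003], [0.002, -0.522, -0.003], 1], [[0.743, -0.006, 0.427], [0.001, -0.894, -0.004], 1]]
```

View pics/p5.png

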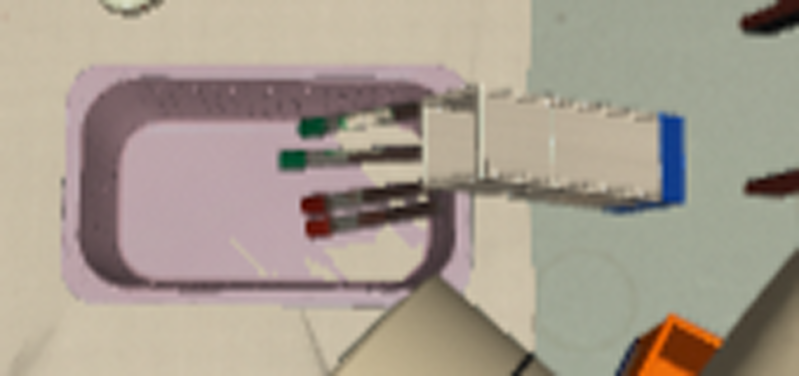

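The empty canister leans where it did before (boot edge at (685,160), mouth edge at (480,132)). Four tubes lie in the tray. Regrip from the top.

Request:
{"name": "step_arm", "arguments": {
  "deltas": [
    [[0.605,-0.004,0.003],[0.002,-0.522,-0.003],1],
    [[0.605,-0.004,0.003],[0.002,-0.522,-0.003],1],
    [[0.605,-0.004,0.003],[0.002,-0.522,-0.003],1],
    [[0.605,-0.004,0.003],[0.002,-0.522,-0.003],1],
    [[0.605,-0.004,0.003],[0.002,-0.522,-0.003],1],
    [[0.605,-0.004,0.003],[0.002,-0.522,-0.003],1],
    [[0.743,-0.006,0.427],[0.001,-0.894,-0.004],1],
    [[0.743,-0.006,0.427],[0.001,-0.894,-0.004],1],
    [[0.743,-0.006,0.427],[0.001,-0.894,-0.004],1],
    [[0.743,-0.006,0.427],[0.001,-0.894,-0.004],1],
    [[0.743,-0.006,0.427],[0.001,-0.894,-0.004],1],
    [[0.743,-0.006,0.427],[0.001,-0.894,-0.004],1],
    [[0.743,-0.006,0.427],[0.001,-0.894,-0.004],1],
    [[0.743,-0.006,0.427],[0.001,-0.894,-0.004],1]
  ]
}}

```text
t: 15.25
ee_pos: [532.6, -58.8, 196.4]
orientation: [1.68, 1.684, -0.819]
ft_force: [0.7, -0.5, 0.2]
width: 87.8
grasp_force: 0.0
```

Run:
```python
from pour import *
o=get_obs();print(o['ee_pos'],o['ft_force'],o['qvel'])
delta([533,-162.1,116.4],52)
```

```text
[532.6038 -58.8006 196.4075] [ 0.681  -0.4654  0.1639] [-0.0288 -0.0379 -0.0119 -0.0059  0.0034  0.005 ]
TCP [ 533.     -177.0722  104.7024] d [-0.0037  0.0018  0.4989] turn [-0.0007 -0.0025  0.002 ]
```

Request:
{"name": "step_arm", "arguments": {
  "deltas": [
    [[-0.004,0,0.12],[0,0,0],1],
    [[-0.004,0,0.24],[0,0,0],1],
    [[-0.004,0,0.36],[0,0,0],1],
    [[-0.004,0,0.45],[0,0,0],1],
    [[-0.004,0,0.495],[0,0,0],1],
    [[-0.004,0,0.495],[0,0,0],1],
    [[-0.004,0,0.495],[0,0,0],-1],
    [[-0.004,0,0.495],[0,0,0],-1],
    [[-0.004,0,0.495],[0,0,0],-1],
    [[-0.004,0,0.495],[0,0,0],-1],
    [[-0.004,0,0.495],[0,0,0],-1],
    [[-0.004,0,0.495],[0,0,0],-1]
  ]
}}

```text
t: 16.25
ee_pos: [533.7, -175.6, 107.0]
orientation: [1.678, 1.681, -0.817]
ft_force: [0.4, 2.6, 3.4]
width: 57.9
grasp_force: 30.0
```

Run:
```python
from pour import *
o=get_obs();print(o['ee_pos'],o['ft_force'],o['width'])
p0=o['ee_pos'];R0=R.from_rotvec(o['orientation']).as_matrix()
piv=np.array([533,-264,0]);path=[]
for k in range(1,16):
    X=R.from_euler('x',52*k/15,degrees=True).as_matrix()
    path.append((piv+X@(p0-piv)+[0,0,1.5*min(1,k/3)],X@R0))
rows(path,-1)
```

```text
[ 533.7177 -175.5812  106.9969] [0.4334 2.5767 3.3644] 57.896080094368855
[[[-0.028, -0.0, 0.006], [-0.0, 0.04, 0.0], -1], [[-0.056, -0.0, 0.013], [-0.0, 0.081, 0.0], -1], [[-0.084, -0.0, 0.022], [-0.0, 0.121, 0.0], -1], [[-0.109, -0.0, 0.034], [-0.0, 0.161, 0.0], -1], [[-0.134, -0.0, 0.047], [-0.0, 0.202, 0.0], -1], [[-0.158, -0.0, 0.062], [-0.0, 0.242, 0.0], -1], [[-0.181, -0.0, 0.078], [-0.0, 0.282, 0.001], -1], [[-0.203, -0.0, 0.095], [-0.0, 0.323, 0.001], -1], [[-0.224, -0.0, 0.114], [-0.0, 0.363, 0.001], -1], [[-0.243, -0.001, 0.133], [-0.0, 0.403, 0.001], -1], [[-0.262, -0.001, 0.155], [-0.0, 0.444, 0.001], -1], [[-0.279, -0.001, 0.177], [-0.001, 0.484, 0.001], -1], [[-0.295, -0.001, 0.2], [-0.001, 0.524, 0.001], -1], [[-0.309, -0.001, 0.224], [-0.001, 0.565, 0.001], -1], [[-0.322, -0.001, 0.249], [-0.001, 0.605, 0.001], -1]]
```

Request:
{"name": "step_arm", "arguments": {
  "deltas": [
    [[-0.028,0,0.006],[0,0.04,0],-1],
    [[-0.056,0,0.013],[0,0.081,0],-1],
    [[-0.084,0,0.022],[0,0.121,0],-1],
    [[-0.109,0,0.034],[0,0.161,0],-1],
    [[-0.134,0,0.047],[0,0.202,0],-1],
    [[-0.158,0,0.062],[0,0.242,0],-1],
    [[-0.181,0,0.078],[0,0.282,0],-1],
    [[-0.203,0,0.095],[0,0.323,0],-1],
    [[-0.224,0,0.114],[0,0.363,0],-1],
    [[-0.243,-0.001,0.133],[0,0.403,0.001],-1],
    [[-0.262,-0.001,0.155],[0,0.444,0.001],-1],
    [[-0.279,-0.001,0.177],[0,0.484,0.001],-1],
    [[-0.295,-0.001,0.2],[0,0.524,0.001],-1],
    [[-0.309,-0.001,0.224],[0,0.565,0.001],-1],
    [[-0.322,-0.001,0.249],[0,0.605,0.001],-1],
    [[-0.322,-0.001,0.249],[0,0.605,0.001],-1],
    [[-0.322,-0.001,0.249],[0,0.605,0.001],-1],
    [[-0.322,-0.001,0.249],[0,0.605,0.001],-1]
  ]
}}

```text
t: 17.75
ee_pos: [532.2, -293.9, 135.7]
orientation: [-2.22, -2.219, 0.001]
ft_force: [0.4, 0.6, -3.6]
width: 57.6
grasp_force: 30.0
```

Run:
```python
from pour import *
o=get_obs();print(o['ee_pos'],R.from_rotvec(o['orientation']).as_matrix(),o['ft_force'],o['moment'],o['width'])
delta(o['ee_pos']+[0,0,19],0)
```

```text
[ 532.1644 -293.9009  135.6605] [[ 0.0005  1.     -0.002 ]
 [ 1.     -0.0005  0.001 ]
 [ 0.001  -0.002  -1.    ]] [ 0.3942  0.5533 -3.5652] [-0.0787  0.0039 -0.0252] 57.64390216588051
TCP [ 532.1644 -293.9009  135.6605] d [0. 0. 0.] turn [-0.0014 -0.0007 -0.0003]
```

Request:
{"name": "step_arm", "arguments": {
  "deltas": [
    [[0,0,0.004],[0,0,0],-1],
    [[0,0,0.006],[0,0,0],-1],
    [[0,0,0.008],[0,0,0],-1],
    [[0,0,0.008],[0,0,0],-1]
  ]
}}

```text
t: 18.08
ee_pos: [532.6, -293.7, 135.4]
orientation: [-2.219, -2.222, 0.001]
ft_force: [-5.9, 0.5, 9.6]
width: 57.9
grasp_force: 30.0
```

It is seated on the bench: force is +9.6 N. Release and rise.

Request:
{"name": "step_arm", "arguments": {
  "deltas": [
    [[0,0,0.004],[0,0,0],-1],
    [[0,0,0.004],[0,0,0],0.6],
    [[0,0,0.004],[0,0,0],1],
    [[0,0,0.004],[0,0,0],1],
    [[0,0,0.004],[0,0,0],1],
    [[0,0,0.004],[0,0,0],1],
    [[0,0,-0.05],[0,0,0],1],
    [[0,0,-0.15],[0,0,0],1],
    [[0,0,-0.27],[0,0,0],1],
    [[0,0,-0.4],[0,0,0],1],
    [[0,0,-0.53],[0,0,0],1],
    [[0,0,-0.66],[0,0,0],1],
    [[0.3,0,-0.7],[0,0,0],1],
    [[0.5,-0.1,-0.7],[0,0,0],1],
    [[0.8,-0.2,-0.7],[0,0,0],1],
    [[0.8,-0.2,-0.7],[0,0,0],1],
    [[0.8,-0.2,-0.7],[0,0,0],1],
    [[0.8,-0.2,-0.7],[0,0,0],1],
    [[0.8,-0.2,-0.7],[0,0,0],1],
    [[0.8,-0.2,-0.7],[0,0,0],1]
  ]
}}

```text
t: 19.75
ee_pos: [472.7, -53.3, 344.6]
orientation: [-2.218, -2.225, -0.002]
ft_force: [0.1, 0.6, -0.1]
width: 87.9
grasp_force: 0.0
```

Run:
```python
from pour import *
import cv2
i=get_image('top');b=cv2.resize(i['pixels'][100:290,180:500,::-1],None,fx=2.5,fy=2.5,interpolation=cv2.INTER_CUBIC)
cv2.imwrite('pics/p6.png',b)
```

```text
(no output)
```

View pics/p6.png

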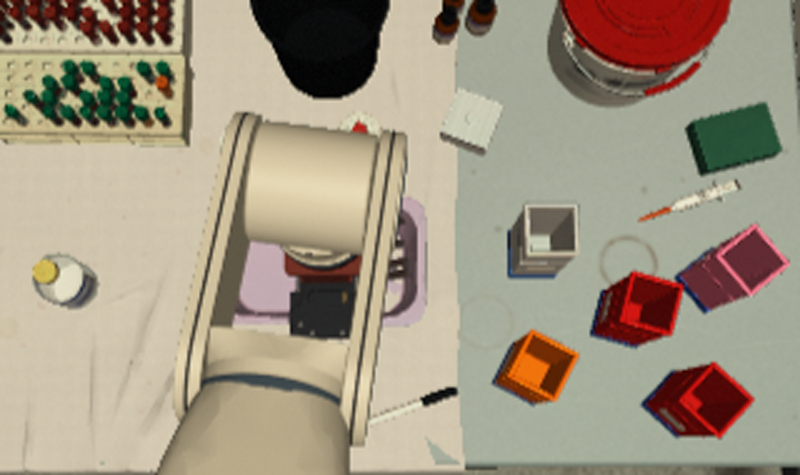

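The canister stands upright and empty at (545,238), and everything else is in place. Handing in.

```bash
python3 -c "
from workcell import *
print(close_job())"
```

```text
the job is handed in; nothing more can be done
None
```

The job is handed in: all four tubes are in the lilac tray, the empty canister stands upright on the bench beside it, and the other things were left where they were (about 20 s of the 67 s used).

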